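# Turn the condiment row round for the guests

## Task

Move the four condiment containers from the steel drying rack to the dark wooden caddy, one standing upright on the floor of each compartment, in reverse order: the one nearest the robot on the rack goes into the caddy's farthest compartment, the next one into the next farthest, and so on, so that the guests across the table find them in the cook's order. Do not knock any of them over.

Things in the scene. Friction and masses are not known exactly. Their poses are not given: they have to be found in the camera images.
- rack: Fixed steel drying rack holding the row at the start, left or right of the centre line. Plate 280 x 80 mm, top 12 mm above the table; thin rails along both long sides, tops at 27 mm. Origin on the table under its centre; x axis along the row, away from the robot (within 0.3 rad of world x). Places at x = -99 (nearest the robot), -33, 33, 99 mm (farthest), y = 0; each has a cork pad, top at 18 mm.
- caddy: Fixed dark wooden caddy, empty, on the other side from the rack. 268 x 70 mm; four open compartments in a row, 62 x 62 mm inside; floor 8 mm, wall tops 20 mm above the table; brass loop 21 mm high past each end. Origin on the table under its centre; x axis along the row, away from the robot (within 0.3 rad of world x). Compartments at x = -99 (nearest the robot), -33, 33, 99 mm (farthest), y = 0.
- cruet: Tall white ceramic soy cruet, 92 mm high, about 160 g: round body 44 mm across up to 46 mm, tapering to a straight round neck 30 mm across from 60 mm up to the top, with a dark wooden stopper of the same width. Grip it round the neck, about 82 mm up. Origin at the centre of its underside, z up along its axis.
- shaker: Slim plain bamboo spice shaker, a round cylinder 36 mm across and 80 mm high, about 80 g. Origin at the centre of its underside, z up along its axis.
- tin: Square brushed steel salt tin, 40 x 40 mm and 62 mm high, about 120 g; x and y axes square to its sides. Origin at the centre of its underside, z up along its axis.
- pot: Low wide white ceramic mustard pot, round, 50 mm across and 56 mm high, about 160 g, with a small blue disc on its flat top. Origin at the centre of its underside, z up along its axis.
- pad_cruet: Round cork pad, 56 mm across and 6 mm thick, fixed on the rack: the one on which the cruet stands at the start, which marks the cruet's first place in the row. Origin at the centre of its underside, 12 mm above the table.
- pad_shaker: Round cork pad, 56 mm across and 6 mm thick, fixed on the rack: the one on which the shaker stands at the start, which marks the shaker's first place in the row. Origin at the centre of its underside, 12 mm above the table.
- pad_tin: Round cork pad, 56 mm across and 6 mm thick, fixed on the rack: the one on which the tin stands at the start, which marks the tin's first place in the row. Origin at the centre of its underside, 12 mm above the table.
- pad_pot: Round cork pad, 56 mm across and 6 mm thick, fixed on the rack: the one on which the pot stands at the start, which marks the pot's first place in the row. Origin at the centre of its underside, 12 mm above the table.
Things that resemble listed ones, but are neither listed nor needed, are in the scene too. Leave any yellow look-alike of the shaker alone.

How it is judged:
At the end, for the whole second after the job is handed in: Each container stands in the caddy compartment mirroring its first place on the rack (nearest to farthest and so on): underside centre within 15 mm of the compartment centre along and across, 4 mm of its floor in height, tilt under 0.1 rad, at rest (0.02 m/s, 0.2 rad/s) (((x of pad_cruet in the frame of rack between -0.109 and -0.089 m and x of cruet in the frame of caddy between 0.084 and 0.114 m) or (x of pad_cruet in the frame of rack between -0.043 and -0.023 m and x of cruet in the frame of caddy between 0.018 and 0.048 m) or (x of pad_cruet in the frame of rack between 0.023 and 0.043 m and x of cruet in the frame of caddy between -0.048 and -0.018 m) or (x of pad_cruet in the frame of rack between 0.089 and 0.109 m and x of cruet in the frame of caddy between -0.114 and -0.084 m)) and y of cruet in the frame of caddy between -0.015 and 0.015 m and z of cruet in the frame of caddy between 0.004 and 0.012 m and angle between each of cruet, shaker, tin, pot's own z axis and vertical below 0.1 rad and linear speed of each of cruet, shaker, tin, pot below 0.02 m/s and angular speed of each of cruet, shaker, tin, pot below 0.2 rad/s and ((x of pad_shaker in the frame of rack between -0.109 and -0.089 m and x of shaker in the frame of caddy between 0.084 and 0.114 m) or (x of pad_shaker in the frame of rack between -0.043 and -0.023 m and x of shaker in the frame of caddy between 0.018 and 0.048 m) or (x of pad_shaker in the frame of rack between 0.023 and 0.043 m and x of shaker in the frame of caddy between -0.048 and -0.018 m) or (x of pad_shaker in the frame of rack between 0.089 and 0.109 m and x of shaker in the frame of caddy between -0.114 and -0.084 m)) and y of shaker in the frame of caddy between -0.015 and 0.015 m and z of shaker in the frame of caddy between 0.004 and 0.012 m and ((x of pad_tin in the frame of rack between -0.109 and -0.089 m and x of tin in the frame of caddy between 0.084 and 0.114 m) or (x of pad_tin in the frame of rack between -0.043 and -0.023 m and x of tin in the frame of caddy between 0.018 and 0.048 m) or (x of pad_tin in the frame of rack between 0.023 and 0.043 m and x of tin in the frame of caddy between -0.048 and -0.018 m) or (x of pad_tin in the frame of rack between 0.089 and 0.109 m and x of tin in the frame of caddy between -0.114 and -0.084 m)) and y of tin in the frame of caddy between -0.015 and 0.015 m and z of tin in the frame of caddy between 0.004 and 0.012 m and ((x of pad_pot in the frame of rack between -0.109 and -0.089 m and x of pot in the frame of caddy between 0.084 and 0.114 m) or (x of pad_pot in the frame of rack between -0.043 and -0.023 m and x of pot in the frame of caddy between 0.018 and 0.048 m) or (x of pad_pot in the frame of rack between 0.023 and 0.043 m and x of pot in the frame of caddy between -0.048 and -0.018 m) or (x of pad_pot in the frame of rack between 0.089 and 0.109 m and x of pot in the frame of caddy between -0.114 and -0.084 m)) and y of pot in the frame of caddy between -0.015 and 0.015 m and z of pot in the frame of caddy between 0.004 and 0.012 m); the robot touches nothing.
It fails at once if the cruet is knocked over (tilted by more than 0.7 rad) (angle between cruet's own z axis and vertical above 0.7 rad).
It fails at once if the shaker is knocked over (tilted by more than 0.7 rad) (angle between shaker's own z axis and vertical above 0.7 rad).
It fails at once if the tin is knocked over (tilted by more than 0.7 rad) (angle between tin's own z axis and vertical above 0.7 rad).
It fails at once if the pot is knocked over (tilted by more than 0.7 rad) (angle between pot's own z axis and vertical above 0.7 rad).
It also fails if it takes over 112 s, if anything falls off the work surface, if the arm or the gripper's body presses on something with over 40 N, if the wrist force passes 120 N, or if a joint passes its speed limit or range.

## Robot

A 6-joint arm with a two-finger parallel gripper is mounted at the origin on the work surface. World frame = base frame: x ahead of the robot, y to its left, z up, the work surface at z = 0. Lengths are in m, angles in rad, forces in N, time in s.
With the tool pointing down it reaches from about 0.275 to 1 m from the base axis. Payload 8.4 kg.
Tool frame: the origin (TCP) lies on the centre line of the jaws, within the pads' length; the fingertips stand 17 mm ahead of it and the grasp point (between the pads) lies 2 mm behind it (bot.tcp_to_tips is the z of the fingertips in the tool frame, in m); z points along the fingers, y is the line along which they close (so a half turn about z gives the same grasp; the last joint's range is limited). The gripper opens to 85 mm and grips with 20 to 120 N. Pads are 22 mm wide; open, the fingers measure 114 mm over their backs; the gripper's body (76 mm by 85 mm) begins 54 mm behind the grasp point. The pads swing forward as they close: fully open they stand 13 mm farther back than shut.
Start: joints at [-0.002, 0.353, 1.633, -0, 1.155, -0.002], TCP at [0.625, -0, 0.248] pointing down, gripper open.
Joint ranges: [-2.63, 2.63], [-0.92, 2.1], [0.06, 2.66], [-1.3, 4.44], [0, 2.69], [-3.02, 3.02]. Speed limits (rad/s): [2.22, 2.22, 2.79, 3.14, 3.14, 3.14].

## Interface

Orientations are given as a unit quaternion [x, y, z, w].
In Python, from workcell import bot, hand, kinematics, get_obs, vision, hand_in gives the robot as it stands. The module is installed in compiled form; this text tells all that it offers. Calls block until the motion is done:
- bot.reach(position, orientation): joint-space move of the TCP to a pose.
- bot.servo_line(position, ori=None, velocity=0.15): straight line of the TCP; ori=None keeps the orientation; velocity is the mean speed in m/s.
- bot.goto_joints(angles): joint-space move.
- hand.move_gripper(opening, strength=None): finger opening in m; strength is the grip in N (None keeps the last); returns when the fingers have stopped.
- bot.dwell(seconds).
- kinematics.solve_ik(position, orientation): joint angles nearest the present ones, or None.
- get_obs(): the state.
- vision.read_camera(name): name is "scene" or "side" or "wrist"; returns a dict with "frame" (384x512x3 uint8, red, green, blue), "intrinsics" (3x3 intrinsics, pixels), "dist" ([k1, k2, p1, p2, k3] as OpenCV has them; the pictures are not rectified), "view" (4x4, takes a point from world to camera coordinates). Camera axes: x right, y down, z forward; pixel columns grow to the right and rows downward; lengths in m; the calibration is good to about 2 mm. A picture is of the moment at which its call begins. There is no depth.
A pose or a line that the arm cannot do raises bot.IKError and nothing moves.
- hand_in(): hands the job in; it is judged then, once.
The state is a dict: "time_s": time; "joint_pos": joint angles; "joint_vel": joint speeds; "joint_efforts": joint torques, N m; "position": TCP position; "orientation": TCP orientation; "wrist_force": force on the tool from outside, world axes, zero at the start; "ft_torque": the same for the moment, N m; "gripper_width": finger opening in m; "grip_force": force on a finger pad.
Only numpy, scipy, OpenCV 4.12 (cv2) and the standard library are available. Lean on these libraries where they do the work, as an engineer would, in place of code of your own. Each camera call takes 0.05 s, during which the arm holds its last target. There are 200 camera calls.

## Working session

There is one attempt and no reset: what is moved stays moved. The work goes in short steps, each a Python script; the robot and the scene stay as the last script left them, time stands still between calls to the robot, and variables do not carry over. Pictures are saved under pics/ and viewed, at most 14 in all, crops included, and the job is handed in when it is done.

```bash
mkdir -p pics
cat > h.py <<'E'
import numpy as np, cv2
from workcell import bot, hand, kinematics, get_obs, vision, hand_in
def snap(n,out=None):
    c=vision.read_camera(n)
    if out: cv2.imwrite('pics/'+out,c['frame'][:,:,::-1])
    return c
def cast(c,uv,z):
    K,d,V=np.array(c['intrinsics']),np.array(c['dist'],float),np.array(c['view'])
    p=cv2.undistortPoints(np.array(uv,float).reshape(-1,1,2),K,d).reshape(-1,2)
    r=np.c_[p,np.ones(len(p))]@V[:3,:3]; o=-V[:3,:3].T@V[:3,3]
    return o+r*((z-o[2])/r[:,2])[:,None]
def proj(c,P):
    V=np.array(c['view']); 
    return cv2.projectPoints(np.array(P,float).reshape(-1,1,3),cv2.Rodrigues(V[:3,:3])[0],V[:3,3],np.array(c['intrinsics']),np.array(c['dist'],float))[0].reshape(-1,2)
E
python3 - <<'E'
from h import *
for n in ('scene','side','wrist'):
    c=snap(n,n+'0.png'); V=c['view']; print(n,(-V[:3,:3].T@V[:3,3]).round(3),V[2,:3].round(2),c['intrinsics'][0,0])
print(get_obs()['time_s'],get_obs()['orientation'])
E
```

```text
scene [ 0.99  -0.644  0.554] [-0.52  0.66 -0.54] 447.08627495682975
side [0.185 0.69  0.579] [ 0.34 -0.74 -0.58] 478.0090728673478
wrist [0.625 0.072 0.373] [-0.   -0.28 -0.96] 308.25194446407914
0.15 [ 7.07096379e-01  7.07116974e-01 -3.81821487e-04 -3.86063496e-04]
```

View pics/scene0.png

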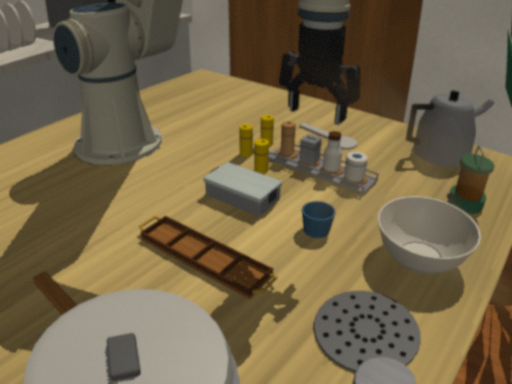

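View pics/side0.png

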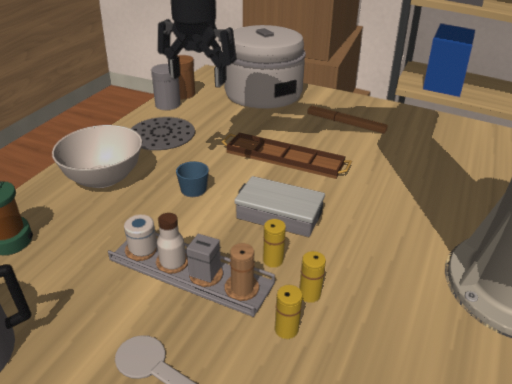

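View pics/wrist0.png

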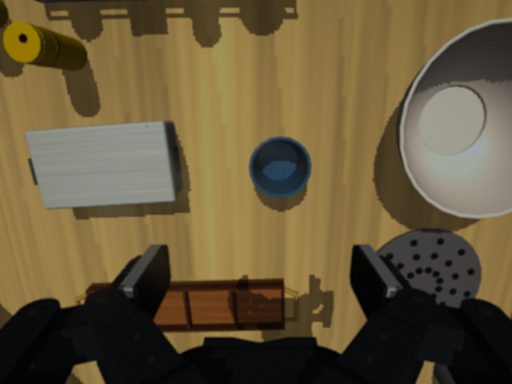

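Seen so far (scene px): on the rack, from the robot outwards, shaker (288,138), tin (310,150), cruet (333,152), pot (356,168). Yellow look-alikes at (246,138), (266,130) and (262,155). The empty dark caddy is at (205,255), and the blue cup (317,218) and grey box (243,188) are distractors. Next, closer overhead views.

Run:
```python
from h import *
c=snap('side')
print(cast(c,[[110,255],[262,305],[272,275]],.012).round(3), cast(c,[[275,262],[311,298],[287,333]],0.0).round(3), cast(c,[[237,137],[343,172],[345,157]],.02).round(3))
q=get_obs()['orientation']
r=cast(c,[[110,255],[262,305]],.012).mean(0)
bot.reach([r[0],r[1]-.03,.30],q)
snap('wrist','w_rack.png')
k=cast(c,[[237,137],[343,172]],.02).mean(0)
bot.reach([k[0],k[1]-.03,.30],q)
snap('wrist','w_cad.png'); print(get_obs()['time_s'])
```

```text
[[0.663 0.252 0.012]
 [0.38  0.236 0.012]
 [0.392 0.17  0.012]] [[0.404 0.128 0.   ]
 [0.319 0.179 0.   ]
 [0.327 0.26  0.   ]] [[ 0.649 -0.207  0.02 ]
 [ 0.375 -0.172  0.02 ]
 [ 0.388 -0.235  0.02 ]]
2.85
```

View pics/w_rack.png

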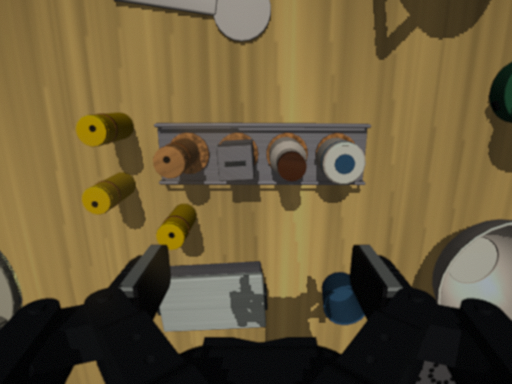

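View pics/w_cad.png

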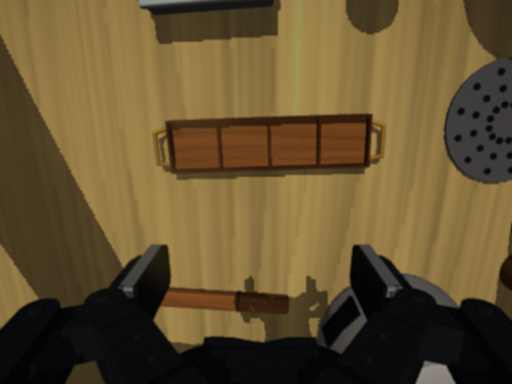

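The rack view shows the row clearly, tops at shaker (166,162), tin (236,160), cruet stopper (291,165) and pot disc (345,164). One yellow can at (172,236) stands close to the shaker. The caddy view shows four compartments, with top corners about (167,122) and (371,115). Next I measure with masks.

```bash
cat > m.py <<'E'
from h import *
def row(r,name):
    # long-axis centre & angle from minAreaRect in world xy
    (cx,cy),(w,h),a=cv2.minAreaRect(r[:,:2].astype(np.float32)*1000)
    a=np.radians(a)
    if w<h: a+=np.pi/2; w,h=h,w
    a=(a+np.pi/2)%np.pi-np.pi/2
    print(name,round(cx,1),round(cy,1),'len',round(w,1),round(h,1),'yaw',round(a,4)); return cx/1e3,cy/1e3,a
def blob(m,seed,k=3):
    m=cv2.morphologyEx(m.astype(np.uint8),cv2.MORPH_OPEN,np.ones((k,k)))
    n,l,s,ce=cv2.connectedComponentsWithStats(m)
    i=min(range(1,n),key=lambda i:1e9 if s[i,4]<30 else np.min(np.hypot(*(np.argwhere(l==i)-np.array(seed)[::-1]).T)))
    cnt=max(cv2.findContours((l==i).astype(np.uint8),0,1)[0],key=len)[:,0]
    return l==i,cnt,ce[i]
E
python3 - <<'E'
from m import *
c=snap('wrist'); H=cv2.cvtColor(c['frame'],cv2.COLOR_RGB2HSV)
f=c['frame'][:,:,:].astype(int)
m=(H[...,0]<12)&(H[...,1]>120)&(H[...,2]>70)
for k in range(4):
    b,cnt,ce=blob(m,(196+50*k,146-2*k)); p=cast(c,cnt,.008); print(k,cnt.min(0),cnt.max(0),row(p,'floor'))
for uv in [(196,130),(196,118),(196,105),(196,171),(196,180),(220,146)]: print(uv,f[uv[1],uv[0]],H[uv[1],uv[0]])
o=(H[...,0]<13)&(H[...,1]>110)
o=cv2.morphologyEx(o.astype(np.uint8),cv2.MORPH_CLOSE,np.ones((5,5)))
o[200:]=0
b,cnt,ce=blob(o,(250,146),7); row(cast(c,cnt,.02),'outer'); print(cnt.min(0),cnt.max(0))
# rack
q=get_obs()['orientation']
bot.reach([.525,.18,.30],q)
c=snap('wrist'); fr=c['frame']; np.save('rackimg.npy',fr)
import pickle; pickle.dump(c,open('rack.pkl','wb'))
H=cv2.cvtColor(fr,cv2.COLOR_RGB2HSV)
P=[[.525,.2,.027]]; print(proj(c,P),get_obs()['time_s'])
z=fr[90:270,120:400]; cv2.imwrite('pics/close.png',cv2.resize(z[:,:,::-1],None,fx=2.8,fy=2.8,interpolation=cv2.INTER_NEAREST))
E
```

```text
Traceback (most recent call last):
  File "m.py", line 12, in blob
    i=min(range(1,n),key=lambda i:1e9 if s[i,4]<30 else np.min(np.hypot(*(np.argwhere(l==i)-np.array(seed)[::-1]).T)))
ValueError: min() iterable argument is empty
```

Run:
```python
from m import *
import pickle
c=snap('wrist'); pickle.dump(c,open('cad.pkl','wb'))
f=c['frame'];H=cv2.cvtColor(f,cv2.COLOR_RGB2HSV)
for uv in [(196,146),(196,130),(196,118),(196,105),(196,171),(196,180),(220,146),(369,140)]: print(uv,f[uv[1],uv[0]],H[uv[1],uv[0]])
bot.reach([.525,.18,.30],get_obs()['orientation'])
c=snap('wrist'); pickle.dump(c,open('rack.pkl','wb'))
f=c['frame'];print(get_obs()['time_s'])
z=f[90:270,120:400]; cv2.imwrite('pics/close.png',cv2.resize(z[:,:,::-1],None,fx=2.8,fy=2.8,interpolation=cv2.INTER_NEAREST))
```

```text
(196, 146) [107  64  29] [ 13 186 107]
(196, 130) [107  66  29] [ 14 186 107]
(196, 118) [145 119  67] [ 20 137 145]
(196, 105) [154 127  72] [ 20 136 154]
(196, 171) [67 40 22] [ 12 171  67]
(196, 180) [158 131  74] [ 20 136 158]
(220, 146) [53 32 16] [ 13 178  53]
(369, 140) [58 33 19] [ 11 171  58]
4.4833
```

View pics/close.png

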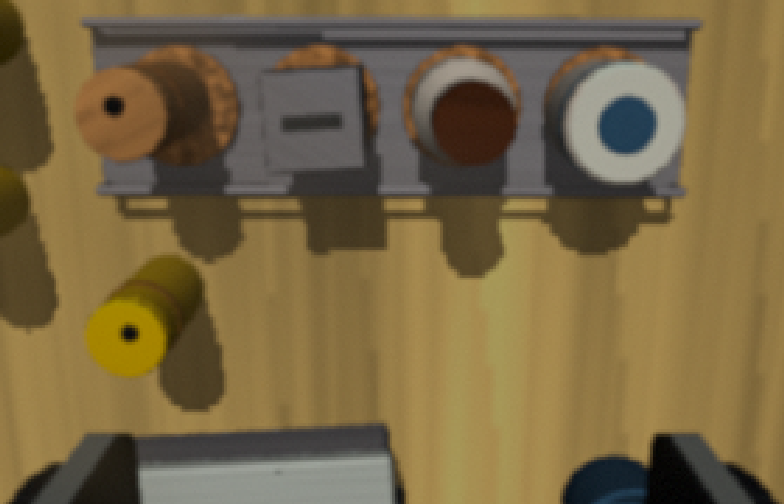

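The close crop confirms the choice: bamboo shaker top at crop (121,112), tin square (263,71)-(364,165), stopper (473,123), pot disc (628,125). The nearest yellow can is at (130,332).

Run:
```python
from m import *
import pickle
c=pickle.load(open('rack.pkl','rb'))
F=lambda uv:np.array(uv,float)/2.8+[120-.32,90-.32]
row(cast(c,F([(83,22),(701,22),(684,190),(98,190)]),.027),'rack')
print('shaker',cast(c,F([(121,112)]),.098)); 
row(cast(c,F([(263,71),(361,66),(364,165),(268,172)]),.080),'tin')
print('cruet',cast(c,F([(475,123)]),.110)); print('pot',cast(c,F([(628,125)]),.074)); print('yellow',cast(c,F([(130,332)]),.08))
c=pickle.load(open('cad.pkl','rb'));H=cv2.cvtColor(c['frame'],cv2.COLOR_RGB2HSV)
o=((H[...,0]<17)&(H[...,1]>150)).astype(np.uint8); o[200:]=0;o[:90]=0
b,cnt,ce=blob(o,(250,146),7); row(cast(c,cnt,.02),'caddy'); print(cnt.min(0),cnt.max(0))
fl=o*(H[...,2]>85)
for k in range(4):
    b,cnt,ce=blob(fl,(196+50*k,146-2*k)); print(k,cnt.min(0),cnt.max(0)); row(cast(c,cnt,.008),'floor')
```

```text
rack 524.9 219.1 len 275.0 75.6 yaw -0.0004
shaker [[0.42346804 0.22330595 0.098     ]]
tin 494.2 218.4 len 40.6 38.7 yaw -1.5497
cruet [[0.55515271 0.22014697 0.11      ]]
pot [[0.62037512 0.21596347 0.074     ]]
yellow [[0.41359814 0.12961114 0.08      ]]
caddy 523.8 -200.2 len 267.4 70.2 yaw 0.0335
[168 115] [371 173]
0 [173 128] [218 168]
floor 425.1 -207.1 len 59.0 54.6 yaw 0.0121
1 [221 126] [267 166]
floor 490.7 -204.6 len 62.0 54.3 yaw 0.0066
2 [271 125] [315 165]
floor 556.9 -202.8 len 60.3 54.0 yaw 0.0341
3 [321 123] [364 163]
floor 623.6 -200.0 len 58.2 54.3 yaw 0.0449
```

```bash
cat > pp.py <<'E'
from m import *
from scipy.spatial.transform import Rotation as R
C=np.array([.5238,-.2002]); A=.0335
Q=lambda yaw:(R.from_euler('z',yaw)*R.from_quat([1,0,0,0])).as_quat()
#        x     y     yaw  grip height, opening, slot x
T={'shaker':(.4235,.2215,0,.050,.065,.099),'tin':(.4942,.2184,.021,.042,.065,.033),
   'cruet':(.5552,.2195,0,.080,.060,-.033),'pot':(.6204,.2170,0,.037,.075,-.099)}
def go(n):
    x,y,yaw,g,o,s=T[n]; q=Q(yaw); up=.15+g
    hand.move_gripper(o,40)
    bot.reach([x,y,up],q)
    bot.servo_line([x,y,.018+g],q,.15)
    hand.move_gripper(0,40); w=get_obs()
    bot.servo_line([x,y,up],q,.15)
    print(n,'width',w['gripper_width'],get_obs()['gripper_width'],get_obs()['grip_force'])
    qa=Q(A); t=C+s*np.array([np.cos(A),np.sin(A)])
    bot.servo_line([*t,up],qa,.25)
    bot.servo_line([*t,.030+g],qa,.15)
    bot.servo_line([*t,.009+g],qa,.05); print('force',np.round(get_obs()['wrist_force'],1))
    hand.move_gripper(o); bot.dwell(.2)
    bot.servo_line([*t,up],qa,.15); print(get_obs()['time_s'])
E
python3 - <<'E'
from pp import *
go('shaker')
c=snap('scene'); f=c['frame'][190:320,120:300]
d=snap('side'); g=d['frame'][100:330,100:360]
a=cv2.resize(f,(396,286)); b=cv2.resize(g,(396,350))
cv2.imwrite('pics/s1.png',np.vstack([a,b])[:,:,::-1][:600])
E
```

```text
shaker width 0.03488040446587695 0.035256986519236776 39.898624420166016
force [-1.   2.2  1.9]
13.9917
```

```bash
ls pics
```

```text
close.png
s1.png
scene0.png
side0.png
w_cad.png
w_rack.png
wrist0.png
```

View pics/s1.png

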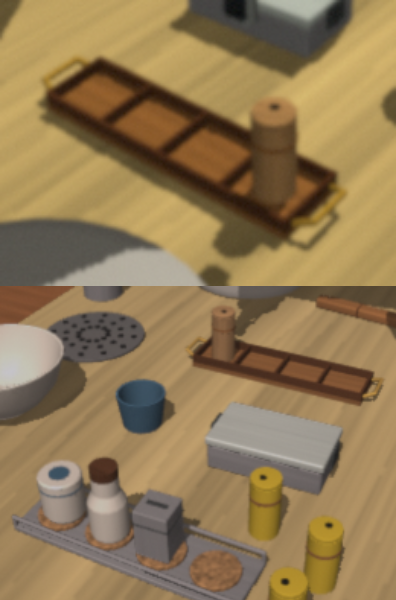

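The shaker stands upright in the farthest compartment (crop 273,150), roughly centred. The rest of the row is undisturbed, so I carry on.

Run:
```python
from pp import *
go('tin'); go('cruet')
f=snap('scene')['frame'][100:320,120:400]
cv2.imwrite('pics/s2.png',cv2.resize(f,(784,600))[:,:,::-1])
```

```text
tin width 0.0398524608272805 0.039765352457782496 40.053343176841736
force [-1.8 -0.2  4.8]
23.3333
cruet width 0.02934619885334483 0.02872532503990355 39.535900151822716
force [-1.7  0.8  6.3]
32.625
```

View pics/s2.png

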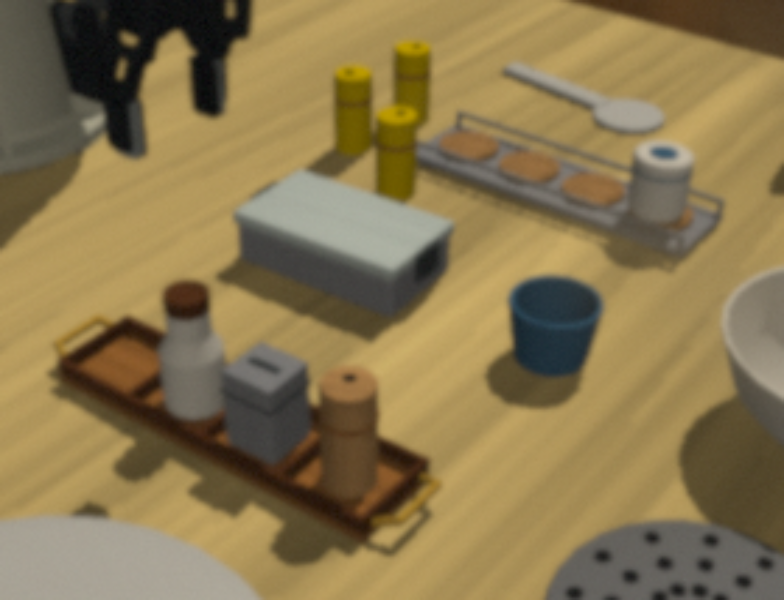

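The cruet (192,350), tin (265,400) and shaker (348,430) all stand upright in their compartments. The pot at (660,180) is the last one.

Run:
```python
from pp import *
go('pot')
bot.reach([.524,-.23,.34],[2**-.5,2**-.5,0,0])
c=snap('wrist'); import pickle; pickle.dump(c,open('fin.pkl','wb'))
a=cv2.resize(c['frame'][60:230,100:420],(784,416),interpolation=0)
cv2.imwrite('pics/f1.png',a[:,:,::-1])
f=snap('scene')['frame'][180:320,110:310]
cv2.imwrite('pics/f2.png',cv2.resize(f,(784,549))[:,:,::-1]); print(get_obs()['time_s'])
```

```text
pot width 0.04880980949004638 0.04854398989991395 41.52106925728731
force [-1.6  0.2  8. ]
42.2083
43.6583
```

View pics/f1.png

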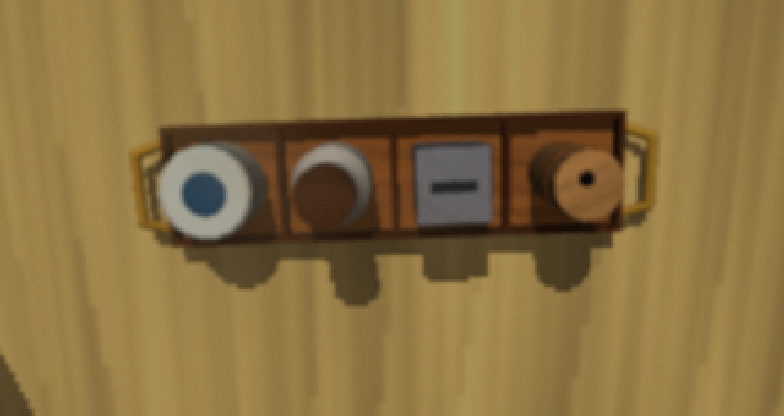

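View pics/f2.png

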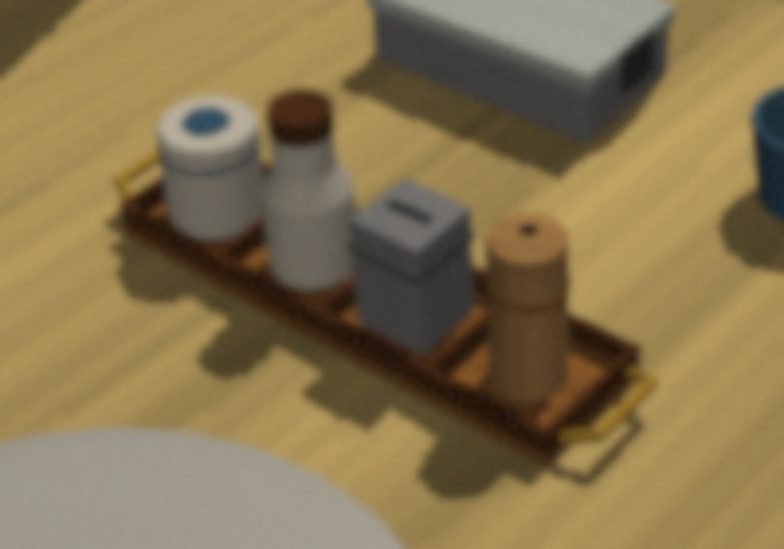

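All four stand upright in their compartments. A numeric check of the top centres in the caddy frame comes before handing in.

Run:
```python
from pp import *
import pickle
c=pickle.load(open('fin.pkl','rb'))
F=lambda uv:np.array(uv,float)/2.45+[99.7,59.7]
row(cast(c,F([(162,128),(625,110),(622,232),(172,243)]),.02),'caddy')
for n,uv,z in [('pot',(205,194),.064),('cruet',(326,196),.1),('tin',(454,185),.07),('shaker',(588,183),.088)]:
    d=cast(c,F([uv]),z)[0,:2]-C; print(n,np.round(1000*d@np.array([[np.cos(A),-np.sin(A)],[np.sin(A),np.cos(A)]]),1))
```

```text
caddy 524.9 -199.2 len 268.1 70.1 yaw 0.0228
pot [-99.4   0.1]
cruet [-32.2   0.8]
tin [31.5  0.7]
shaker [96.4  1.3]
```

```bash
python3 -c "
from h import *
print(hand_in())"
```

```text
the job is handed in; nothing more can be done
None
```

All four containers stand upright in the caddy in reverse order (pot nearest the robot, then cruet, tin and shaker farthest), each measured within about 3 mm of its compartment centre; the job was handed in after about 44 s of the 112 s, and no verdict came back.

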